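Gauge a plate-rack crossbar, go and no-go

ROBOT

A 6-joint arm with a two-finger parallel gripper is mounted at the origin on a cart in front of the work surface, level with it; the furniture and walls round the work are solid. World frame = base frame: x ahead of the robot, y to its left, z up, the work surface at z = 0. Lengths are in m, angles in rad, forces in N, time in s.
With the tool pointing down it reaches from about 0.3 to 0.875 m from the base axis. Payload 6.4 kg.
Tool frame: the origin (TCP) lies between the finger pads; the fingertips stand 8 mm ahead of it and the grasp point (between the pads) lies 11 mm behind it (ctrl.finger_overhang is the distance from the TCP to the fingertips, in m); z points along the fingers, y is the line along which they close (so a half turn about z gives the same grasp; the last joint's range is limited). The gripper opens to 85 mm and grips with 20 to 120 N. Pads are 22 mm wide; open, the fingers measure 114 mm over their backs; the gripper's body (76 mm by 85 mm) begins 54 mm behind the grasp point. The pads swing forward as they close: fully open they stand 13 mm farther back than shut.
Start: joints at [-1.445, 0.181, 1.607, -0, 1.354, -0.206], TCP at [0.187, -0.544, 0.2] pointing down, gripper open.
Joint ranges: [-2.99, 2.99], [-0.89, 2.07], [0.3, 2.58], [-1.14, 4.28], [0, 2.63], [-3.12, 3.12]. Speed limits (rad/s): [2.57, 2.57, 3.01, 3.14, 3.14, 3.14].

INTERFACE

Orientations are given as a unit quaternion [w, x, y, z].
In Python, from bench import ctrl, camera gives the robot as it stands.
- The arm moves only by the shell command python3 -m pendant 'ROWS' [OPENING]. ROWS is JSON, a list of rows, each a list of 6 numbers: the shift along the world's x, y, z normalised to -1 to 1, where 1 is 200 mm, then the turn, a rotation vector about the world's x, y, z normalised to -1 to 1, where 1 is pi/2 rad. In form: [[dx, dy, dz, rx, ry, rz], ...]. A call has exactly 10 rows; each row shifts and turns the commanded pose from where the row before left it; what a row does not reach is not made up. A row lasts 1/8 s, in which the tool goes at most 62.5 mm and 10.7 degrees, less where a joint would pass 70% of its speed; a pose out of reach is approached as far as the arm can. A call with a number of a shift or a turn outside -1 to 1 is refused whole. A call with a gripper value outside its range is refused whole. OPENING is the opening, from -1 (shut) to 1 (fully open), set as the call begins (- or left out, the last holds). The fingers move at their own pace and stop on an object; the grip force is fixed at half the most. Time passes only in rows, so rows that do not move let the fingers close, or fill a call up. It gives the time, the measured TCP pose, the force, the opening and the grip force at its end, in the units of the state.
- ctrl.get_obs(): the state, without advancing time (a new reading comes with each control period).
- camera(name): name is "side" or "top"; returns a dict with "color" (420x560x3 uint8, blue, green, red), "fx", "fy", "cx", "cy" (pixels), "distortion" ([k1, k2, p1, p2, k3] as OpenCV has them; the pictures are not rectified), "xyz" and "rotation" of the camera in the world. Camera axes: x right, y down, z forward; pixel columns grow to the right and rows downward; lengths in m; the calibration is good to about 2 mm. A picture is of the moment at which its call begins. There is no depth.
- ctrl.hand_in(): hands the job in; it is judged then, once.
The state is a dict: "time_s": time; "q": joint angles; "dq": joint speeds; "joint_efforts": joint torques, N m; "eef_pos": TCP position; "eef_rot": TCP orientation; "wrist_force": force on the tool from outside, world axes, zero at the start; "torque": the same for the moment, N m; "opening": opening from 0.0 (shut) to 1.0 (fully open); "grasp_force": force on a finger pad.
Only numpy, scipy, OpenCV 4.12 (cv2) and the standard library are available. Lean on these libraries where they do the work, as an engineer would, in place of code of your own. Each camera call takes 0.05 s, during which the arm holds its last target. There are 200 camera calls.

TASK

Check the new plate-rack crossbar in the gap gauge: take it by its knob from its rest, push it level down through the upper (go) gap and on until the lower (no-go) jaws stop it, and keep it pressed there with 10 to 20 N for a second, never letting it bear on the gauge with more than 25 N. Then lift it out and lay it, knob up, on the battens of the wooden tray, without disturbing the small tin, the salt shaker or the spice jar nearby.

Things in the scene. Friction and masses are not known exactly. Their poses are not given: they have to be found in the camera images.
- bar: Light-wood crossbar: square bar 16 x 16 x 130 mm along its x axis, 50 to 100 g. On its middle sit a base plate (26 mm in x, 52 mm in y, 8 to 13 mm above the bar's axis) and a knob (20 mm in x, 18 mm in y, from 13 up to 41 mm above the axis): grip the knob across y, fingertips just above the plate. Origin in the middle of the square bar, on its axis, z up through the knob.
- rest: Rest fixed to the worktop: plywood foot 126 x 60 x 10 mm with two notched light-wood blocks at x = -43 and +43 mm that hold the bar along the rest's x axis, its axis 30 mm above the worktop (notches 20 mm wide, 11 mm deep). Origin at the centre of the underside, z up.
- gauge: Gap gauge fixed to the worktop: bare aluminium base 136 x 90 x 10 mm, two equal upright frames at x = -43 and +43 mm (14 to 18 mm thick, 68 mm free between them for the bar's base plate and the fingers). Each has a slot open at the top; the bar goes in across both slots, along the gauge's x axis. Highest point 88 mm. Origin at the centre of the underside, z up.
- go_gap (a point): Middle of the gauge's go gap at its upper edge, 76 mm above the worktop, axes as the gauge. The go jaws leave an 18 mm gap (y = -9 to +9 mm) from here down to 62 mm above the worktop; above here a 45 degree lead-in widens to about 40 mm at 88 mm, and a like bevel below eases the way back. The bar is through when its axis is lower than 53 mm above the worktop.
- nogo_space (a point): Point 30 mm above the worktop in mid gauge, below the go jaws; the slot is 30 mm wide here. The no-go jaws, 12 mm apart, sit on carriers (with round clamp knobs outside) clamped at a height that differs each time and is not reported: they meet the bar with its axis anywhere from 30 to 46 mm above the worktop, then give on stiff springs, 1 mm for each 5 N, and never let it through.
- tray: Open wooden tray fixed to the worktop, 170 x 104 x 30 mm outside, inside 158 x 92 mm; two cross battens 12 mm wide at x = -43 and +43 mm whose tops are 14 mm above the worktop, so a bar lying on both along the tray's x axis has its axis 22 mm above the worktop. Origin at the centre of the underside, z up.
- tin_1: Bystander: small closed food tin, 75 mm in diameter, 58 mm high, loose, origin at the underside. Leave alone.
- salt: Bystander: salt shaker, 44 mm in diameter, 90 mm high, loose, origin at the underside. Leave alone.
- pepper: Bystander: spice jar with black cap, 44 mm in diameter, 96 mm high, loose, origin at the underside. Leave alone.

How it is judged:
On the way, in this order (a step that is already met when the one before it is completed fails the run):
1. the bar, level and in line with both slots, has passed the go gap (its axis below 53 mm in the gauge) (x of bar in the frame of gauge between -0.025 and 0.025 m and y of bar in the frame of gauge between -0.012 and 0.012 m and z of bar in the frame of gauge between 0.022 and 0.053 m and angle between bar's own z axis and vertical below 0.09 rad and angle between the x axis of bar and the x axis of gauge, either way round below 0.12 rad), for 0.05 s.
2. level below the go gap, the bar is pressed on the gauge's no-go jaws with more than 8 N for 0.6 s (all of step 1 and contact force between bar and gauge above 8 N and linear speed of bar below 0.01 m/s), for 0.6 s.
At the end, for the whole second after the job is handed in: The bar lies released and still on both battens in the tray, knob up: level within 5 degrees, its middle within 20 mm of the tray's middle lengthwise and 40 mm across, its axis 18 to 26 mm above the tray's underside (x of bar in the frame of tray between -0.02 and 0.02 m and y of bar in the frame of tray between -0.04 and 0.04 m and z of bar in the frame of tray between 0.018 and 0.026 m and angle between bar's own z axis and vertical below 0.09 rad and linear speed of bar below 0.03 m/s and contact force between bar and the fingers below 0.1 N); the robot touches nothing.
It fails at once if the bar bears on the gauge with more than 25 N (contact force between bar and gauge above 25 N).
It fails at once if the tin, salt shaker or spice jar is shifted by more than 20 mm or tipped (distance of any of tin_1, salt, pepper from where it was at the start of the episode above 0.02 m or angle between any of tin_1, salt, pepper's own z axis and vertical above 0.35 rad).
It also fails if it takes over 67 s, if anything falls off the work surface, if the arm or the gripper's body presses on something with over 40 N, if the wrist force passes 120 N, or if a joint passes its speed limit or range.

## Working session

There is one attempt and no reset: what is moved stays moved. The work goes in short steps, Python scripts to look and compute and a shell command to move; the robot and the scene stay as the last step left them, time stands still between calls to the robot, and variables do not carry over. Pictures are saved under pics/ and viewed, at most 10 in all, crops included, and the job is handed in when it is done.

```bash
mkdir -p pics; ls; python3 - <<'E'
from bench import ctrl,camera
import cv2,json,pickle
o=ctrl.get_obs();print({k:o[k] for k in('time_s','eef_pos','eef_rot','wrist_force','opening')})
for n in('top','side'):
    c=camera(n);cv2.imwrite(f'pics/{n}0.png',c['color']);pickle.dump(c,open(f'{n}0.pkl','wb'));print(n,c['xyz'],c['rotation'],c['fx'],c['distortion'])
E
```

```text
pics
{'time_s': 0.0, 'eef_pos': array([ 0.18723933, -0.54301868,  0.19878234]), 'eef_rot': array([-8.72266605e-04,  9.86271376e-01,  1.65130287e-01,  3.26544285e-05]), 'wrist_force': array([ 0.17298455,  0.71890783, -0.10315822]), 'opening': 0.9962709957134889}
top [0.35965109 0.03075551 1.52295257] [-0.04342799  0.71243621 -0.69801383  0.05766585] 531.1370049711745 [-0.21056368  0.          0.          0.          0.        ]
side [0.4172404  1.05089032 0.64559048] [ 0.02678408 -0.0553775   0.85907472 -0.50814031] 536.5997454808908 [-0.00890752  0.          0.          0.          0.        ]
```

View pics/top0.png

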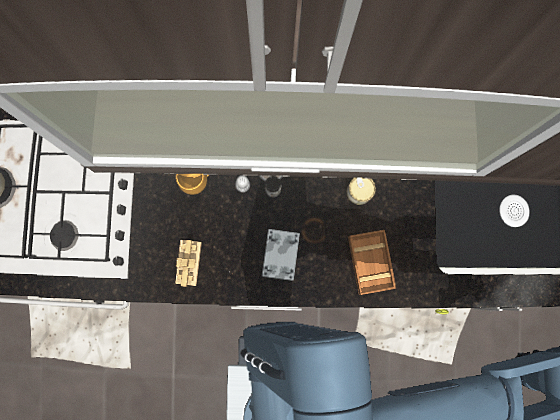

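View pics/side0.png

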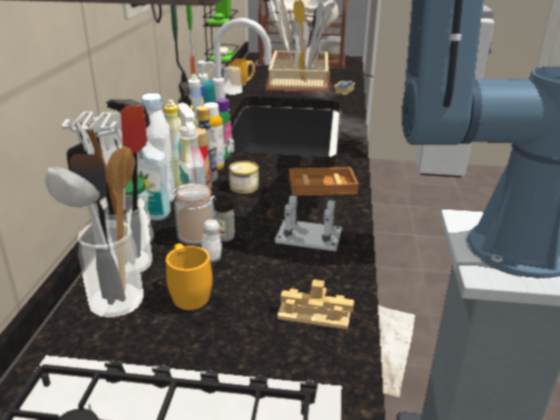

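The top view shows rest and bar at about (187,263), the gauge at (281,254), the tray at (372,262), and the tin at (361,190). The salt is at (243,184) and the spice jar at (274,186). The side view shows the knob at (318,290). I'll enlarge both.

```bash
cat >h.py <<'E'
import cv2,pickle,numpy as np
from scipy.spatial.transform import Rotation as R
from scipy.optimize import least_squares
def load(f): return pickle.load(open(f,'rb'))
def K(c): return np.array([[c['fx'],0,c['cx']],[0,c['fy'],c['cy']],[0,0,1.]])
def rot(c): return R.from_quat(np.array(c['rotation']),scalar_first=True).as_matrix()
def proj(c,P):
    M=rot(c).T; rv=cv2.Rodrigues(M)[0]
    return cv2.projectPoints(np.array(P,float).reshape(-1,1,3),rv,-M@np.array(c['xyz']),K(c),np.array(c['distortion']))[0][:,0]
def back(c,px,z):
    u=cv2.undistortPoints(np.array(px,float).reshape(-1,1,2),K(c),np.array(c['distortion']))[:,0]
    d=np.c_[u,np.ones(len(u))]@rot(c).T; o=np.array(c['xyz'])
    return o+d*((np.array(z)-o[2])/d[:,2])[:,None]
E
python3 - <<'E'
from h import *
c=load('top0.pkl')['color'];s=load('side0.pkl')['color']
def z(i,x,y,w,h,k): return cv2.resize(i[y:y+h,x:x+w],None,fx=k,fy=k,interpolation=cv2.INTER_CUBIC)
# 3 top crops 66x75 x4
a=np.hstack([z(c,160,230,66,75,4),z(c,248,220,66,75,4),z(c,340,225,66,75,4)])
b=np.hstack([z(s,270,275,88,55,4.0),z(s,270,190,88,65,4.0)[:220]])[:, :704]
b=np.hstack([b,np.zeros((220,88,3),np.uint8)])
cv2.imwrite('pics/crop1.png',np.vstack([a,b]))
E
```

```text
(no output)
```

View pics/crop1.png

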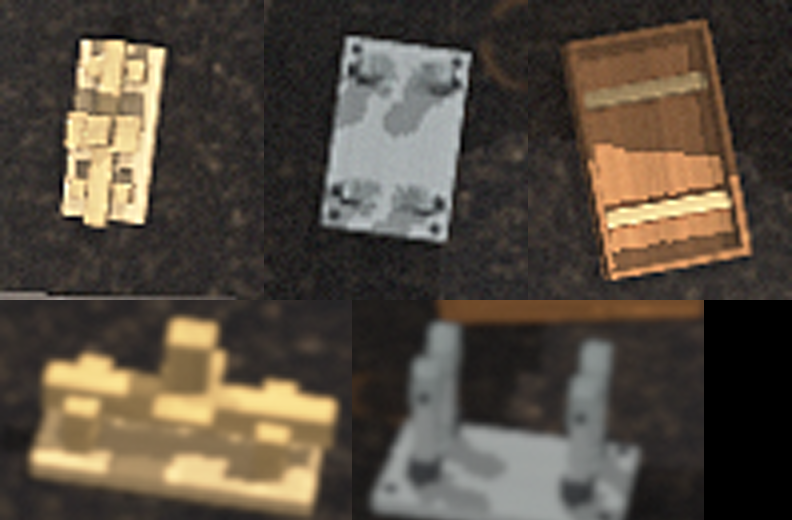

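```bash
cat >fit.py <<'E'
from h import *
t=load('top0.pkl');s=load('side0.pkl')
def up(a,ox,oy,x0,y0): a=np.array(a,float);return (a-[ox,oy]+.5)/4-.5+[x0,y0]
def box(L,W,z): return np.array([[L,W,z],[L,-W,z],[-L,-W,z],[-L,W,z]])/2*[1,1,2]
def fit(name,obs,g):
    def res(p):
        r=[]
        for c,px,m in obs:
            m=np.array(m);w=np.c_[m[:,0]*np.cos(p[2])-m[:,1]*np.sin(p[2])+p[0],m[:,0]*np.sin(p[2])+m[:,1]*np.cos(p[2])+p[1],m[:,2]]
            r.append((proj(c,w)-px).ravel())
        return np.concatenate(r)
    o=least_squares(res,g);print(name,o.x.round(4),'res',np.round(o.fun,1));return o.x
gt=up([(346,36),(472,50),(446,242),(321,226)],264,0,248,220)
gm=box(.136,.09,.01)
fit('gauge top',[(t,gt,gm)],[.45,.05,0])
gs=up([(640,452)],352,300,270,190)
fit('gauge both',[(t,gt,gm),(s,gs,gm[[2]])],[.45,.05,0])
rt=up([(80,40),(167,46),(146,225),(62,215)],0,0,160,230)
fit('rest top',[(t,rt[1:],box(.126,.06,.01)[1:])],[.45,.3,0])
# bar ends top edges z=.038 in world; knob top
bt=up([(106,40),(126,40),(107,227),(84,226)],0,0,160,230)
fit('bar top',[(t,bt,box(.13,.016,.038))],[.45,.3,0])
kt=up([(169,320),(218,321)],0,300,270,275)
bs=up([(45,372),(337,402),(332,446)],0,300,270,275)
bm=[[.065,.008,.038],[-.065,.008,.038],[-.065,.008,.022]]
fit('bar side',[(s,bs,bm)],[.45,.3,0])
fit('bar both',[(t,bt,box(.13,.016,.038)),(s,bs,bm)],[.45,.3,0])
tt=up([(563,43),(708,20),(750,255),(607,278)],528,0,340,225)
fit('tray top',[(t,tt,box(.17,.104,.03))],[.45,-.2,0])
for n,p in(('tin',(361,188)),('salt',(243,183)),('pep',(274,186))):print(n,back(t,[p],[.06])[0].round(3))
E
python3 fit.py
```

```text
gauge top [ 0.4678  0.013  -0.1084] res [ 0.   0.  -0.3  0.6  0.2 -0.3  0.  -0.3]
gauge both [ 0.4672  0.0139 -0.1217] res [ 0.1  0.1 -0.4  1.  -0.4  0.1 -0.6 -0.4 -0.5 -2.1]
rest top [ 0.4381  0.2765 -0.0819] res [-0.2  0.6 -0.1 -0.3  0.2 -0.2]
bar top [ 0.4351  0.2783 -0.0713] res [-0.3  0.   0.2  0.5 -0.  -0.1  0.1 -0.4]
bar side [ 0.4331  0.2753 -0.0695] res [ 0.5  0.2 -0.5  2.   0.  -2. ]
bar both [ 0.4338  0.277  -0.0658] res [-0.1  0.5  0.5  1.   0.5  0.4  0.7  0.1 -0.   0.8 -0.9  2.5 -0.4 -1.5]
tray top [ 0.4494 -0.2461  0.1811] res [ 0.5 -0.1 -0.3 -0.2 -0.2 -0.2 -0.1  0.4]
tin [ 0.655 -0.21   0.06 ]
salt [0.662 0.123 0.06 ]
pep [0.655 0.036 0.06 ]
```

```bash
python3 -c "
from bench import ctrl;print(ctrl.finger_overhang)"; python3 -m pendant '[[0.1,0.25,0,0,0,-0.026],[0.1,0.25,0,0,0,-0.026],[0.1,0.25,0,0,0,-0.026],[0.1,0.25,0,0,0,-0.026],[0.1,0.25,0,0,0,-0.026],[0.1,0.25,0,0,0,-0.026],[0.1,0.25,0,0,0,-0.026],[0.1,0.25,0,0,0,-0.026],[0.1,0.25,0,0,0,-0.026],[0.1,0.25,0,0,0,-0.026]]' 1
```

```text
0.008
time_s: 1.35
eef_pos: [0.3876, -0.0419, 0.1997]
eef_rot: [0.0, 0.999, -0.039, 0.0]
wrist_force: [1.6, 0.2, 0.9]
opening: 1.003
grasp_force: 0.0
```

```bash
python3 -m pendant '[[0.03,0.2,-0.05,0,0,0],[0.03,0.2,-0.05,0,0,0],[0.03,0.2,-0.05,0,0,0],[0.03,0.2,-0.05,0,0,0],[0.03,0.2,-0.05,0,0,0],[0.03,0.2,-0.05,0,0,0],[0.03,0.2,-0.05,0,0,0],[0.03,0.2,-0.05,0,0,0],[0,0,0,0,0,0.0],[0,0,0,0,0,0]]' 1; python3 - <<'E'
from bench import camera
from h import *
c=camera('side');pickle.dump(c,open('side1.pkl','wb'));s=c['color']
t=camera('top');pickle.dump(t,open('top1.pkl','wb'))
a=cv2.resize(s[190:340,250:390],None,fx=4,fy=4,interpolation=cv2.INTER_CUBIC)
cv2.imwrite('pics/s1.png',a)
E
```

```text
time_s: 2.6
eef_pos: [0.4348, 0.276, 0.1193]
eef_rot: [0.0, 0.999, -0.038, -0.001]
wrist_force: [-0.3, -1.0, -0.9]
opening: 1.0
grasp_force: 0.0
```

View pics/s1.png

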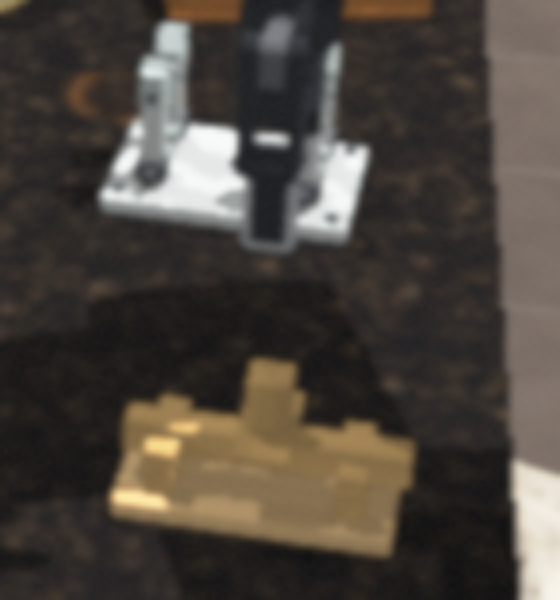

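Side crop: finger centre is at about 270 px and knob centre at about 271 px, so they are aligned along x. Descending.

```bash
python3 -m pendant '[[0,0,-0.06,0,0,0],[0,0,-0.06,0,0,0],[0,0,-0.06,0,0,0],[0,0,-0.06,0,0,0],[0,0,-0.04,0,0,0],[0,0,-0.02,0,0,0],[0,0,-0.013,0,0,0],[0,0,-0.01,0,0,0],[0,0,0,0,0,0],[0,0,0,0,0,0]]' 1;python3 -m pendant '[[0,0,0,0,0,0],[0,0,0,0,0,0],[0,0,0,0,0,0],[0,0,0,0,0,0],[0,0,0,0,0,0],[0,0,0,0,0,0],[0,0,0,0,0,0],[0,0,0,0,0,0],[0,0,0,0,0,0],[0,0,0,0,0,0]]' -1
```

```text
time_s: 3.95
eef_pos: [0.4355, 0.2764, 0.0553]
eef_rot: [-0.0, 0.999, -0.038, 0.0]
wrist_force: [0.2, -0.3, 0.1]
opening: 0.999
grasp_force: 0.0
time_s: 5.2
eef_pos: [0.4353, 0.2764, 0.0551]
eef_rot: [-0.0, 0.999, -0.038, 0.0]
wrist_force: [1.0, -0.8, -0.1]
opening: 0.001
grasp_force: 0.0
```

```bash
python3 - <<'E'
from bench import camera
from h import *
c=camera('side');pickle.dump(c,open('side2.pkl','wb'));s=c['color']
t=camera('top');pickle.dump(t,open('top2.pkl','wb'))
a=cv2.resize(s[240:340,260:370],None,fx=4,fy=4,interpolation=cv2.INTER_CUBIC)
b=cv2.resize(t['color'][225:300,155:230],(400,400),interpolation=cv2.INTER_CUBIC)
cv2.imwrite('pics/s2.png',np.hstack([a,b[:400]]))
E
```

```text
(no output)
```

View pics/s2.png

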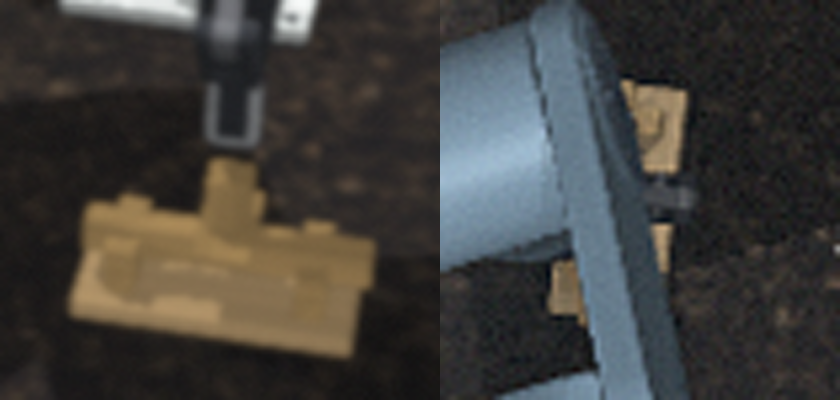

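```bash
python3 - <<'E'
from h import *
from bench import ctrl
t=load('top2.pkl');s=load('side2.pkl')
o=ctrl.get_obs();print(o['opening'],o['grasp_force'],o['time_s'],o['eef_pos'])
p=o['eef_pos']
for dz in(-.008,.011): print('side TCP',(proj(s,[p+[0,0,dz]])-[260,240])*4)
for y in (.0425,.01,-.01,-.0425): print(y,'side tip at y',(proj(s,[p+[0,y,-.008]])-[260,240])*4)
print('knob top side', (proj(s,[[.435,.277,.071]])-[260,240])*4)
for z in(.06,.1,.13): print(back(t,[(198.5,261.6)],[z]))
a=s['color'].astype(int);b=load('side1.pkl')['color'].astype(int)
E
```

```text
-0.0006643280926978859 0.0 5.3 [0.43531398 0.27633886 0.05507251]
side TCP [[225.95325002 203.53575772]]
side TCP [[227.90659025 169.42825559]]
0.0425 side tip at y [[220.18030781 264.05399769]]
0.01 side tip at y [[224.63521613 217.35533116]]
-0.01 side tip at y [[227.24764299 189.96261158]]
-0.0425 side tip at y [[231.29858864 147.47468183]]
knob top side [[229.04081664 161.42406008]]
[[0.43840812 0.23999909 0.06      ]]
[[0.43625475 0.23427796 0.1       ]]
[[0.43463972 0.22998711 0.13      ]]
```

```bash
python3 - <<'E'
from h import *
from bench import ctrl
s=load('side1.pkl'); p=np.array([.4348,.276,.1193])
for dz in(-.008,.005):
  for y in (.05,.0425,.0,-.0425,-.05): print(dz,y,'s1 tip',((proj(s,[p+[0,y,dz]])-[250,190])*4)[0].round())
print({k:v for k,v in ctrl.get_obs().items() if k in('opening','grasp_force','wrist_force','joint_efforts')})
E
python3 - <<'E'
from h import *
s2=load('side2.pkl')['color'][100:340,230:410];s1=load('side1.pkl')['color'][100:340,230:410]
cv2.imwrite('pics/s12.png',cv2.convertScaleAbs(cv2.resize(np.hstack([s1,s2]),None,fx=2.2,fy=2.2,interpolation=cv2.INTER_CUBIC),alpha=1.6,beta=20))
E
```

```text
-0.008 0.05 s1 tip [267. 354.]
-0.008 0.0425 s1 tip [268. 343.]
-0.008 0.0 s1 tip [274. 285.]
-0.008 -0.0425 s1 tip [279. 232.]
-0.008 -0.05 s1 tip [280. 223.]
0.005 0.05 s1 tip [269. 328.]
0.005 0.0425 s1 tip [270. 317.]
0.005 0.0 s1 tip [275. 260.]
0.005 -0.0425 s1 tip [281. 208.]
0.005 -0.05 s1 tip [281. 199.]
{'joint_efforts': array([ 2.45498850e-04, -4.10946357e+01, -2.90976995e+01, -4.16172713e-05,
        2.66081579e-04, -1.22993933e-05]), 'wrist_force': array([-0.59798169,  0.30605052,  0.764463  ]), 'grasp_force': 0.0, 'opening': -0.0006643280926978859}
```

View pics/s12.png

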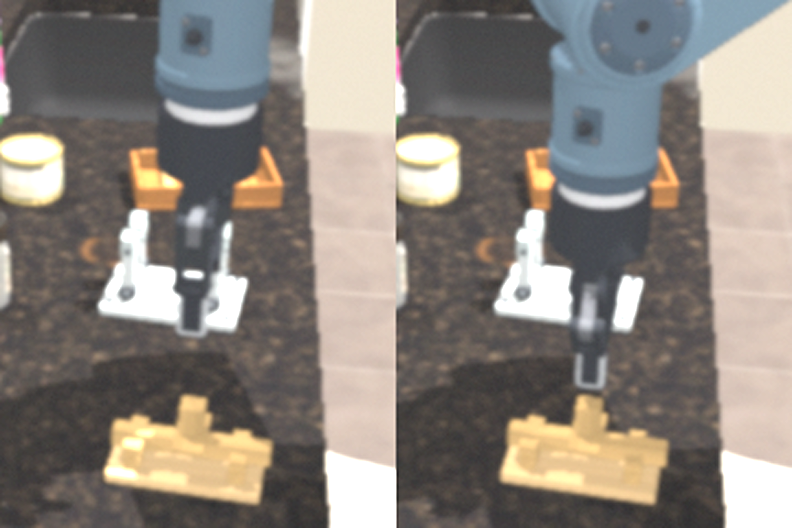

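The side view shows the closed fingertips above the knob. They sit about 40 mm higher than the reported TCP implies, in both the open and closed pictures. I'll reopen, go down 30 mm carefully, then re-measure.

```bash
python3 -m pendant '[[0,0,0,0,0,0],[0,0,0,0,0,0],[0,0,0,0,0,0],[0,0,0,0,0,0],[0,0,-0.03,0,0,0],[0,0,-0.03,0,0,0],[0,0,-0.02,0,0,0],[0,0,-0.01,0,0,0],[0,0,-0.01,0,0,0],[0,0,0,0,0,0]]' 1; python3 - <<'E'
from bench import camera,ctrl
from h import *
print(ctrl.get_obs()['wrist_force'])
c=camera('side');pickle.dump(c,open('side3.pkl','wb'));s=c['color']
t=camera('top');pickle.dump(t,open('top3.pkl','wb'))
a=cv2.resize(s[200:330,260:370],None,fx=4.5,fy=4.5,interpolation=cv2.INTER_CUBIC)
cv2.imwrite('pics/s3.png',cv2.convertScaleAbs(a,alpha=1.6,beta=20))
E
```

```text
time_s: 6.55
eef_pos: [0.4353, 0.2763, 0.035]
eef_rot: [0.0, 0.999, -0.038, -0.0]
wrist_force: [0.7, 0.3, 0.7]
opening: 1.002
grasp_force: 0.0
[0.72487761 0.29999531 0.72087823]
```

View pics/s3.png

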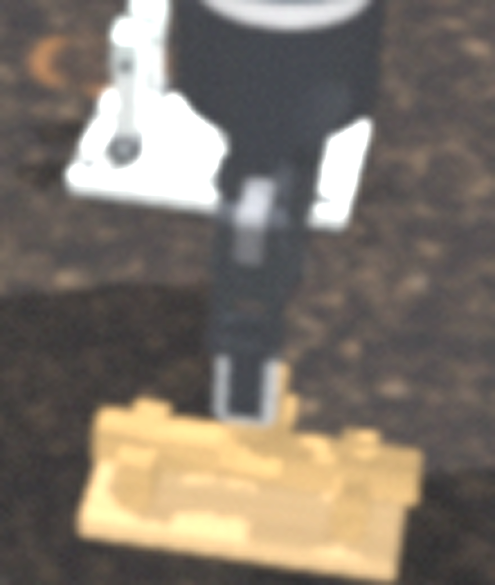

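```bash
python3 - <<'E'
from h import *
s=load('side3.pkl')
for y in(.3188,.326,.333):
  print(y,[(round(z,3),((proj(s,[[.4353,y,z]])-[260,200])*4.5)[0].round()) for z in(.04,.05,.06,.07,.08)])
E
```

```text
0.3188 [(0.04, array([247., 491.])), (0.05, array([248., 471.])), (0.06, array([249., 450.])), (0.07, array([250., 430.])), (0.08, array([252., 409.]))]
0.326 [(0.04, array([246., 504.])), (0.05, array([247., 483.])), (0.06, array([248., 462.])), (0.07, array([249., 441.])), (0.08, array([250., 420.]))]
0.333 [(0.04, array([245., 515.])), (0.05, array([246., 495.])), (0.06, array([247., 474.])), (0.07, array([248., 453.])), (0.08, array([249., 432.]))]
```

```bash
python3 -m pendant '[[0,0,-0.015,0,0,0],[0,0,-0.015,0,0,0],[0,0,-0.015,0,0,0],[0,0,-0.015,0,0,0],[0,0,-0.015,0,0,0],[0,0,0,0,0,0],[0,0,0,0,0,0],[0,0,0,0,0,0],[0,0,0,0,0,0],[0,0,0,0,0,0]]' 1;python3 -m pendant '[[0,0,0,0,0,0],[0,0,0,0,0,0],[0,0,0,0,0,0],[0,0,0,0,0,0],[0,0,0,0,0,0],[0,0,0,0,0,0],[0,0,0,0,0,0],[0,0,0,0,0,0],[0,0,0,0,0,0],[0,0,0,0,0,0]]' -1; python3 - <<'E'
from bench import camera
from h import *
c=camera('side');pickle.dump(c,open('side4.pkl','wb'));s=c['color']
a=cv2.resize(s[200:330,260:370],None,fx=4.5,fy=4.5,interpolation=cv2.INTER_CUBIC)
cv2.imwrite('pics/s4.png',cv2.convertScaleAbs(a,alpha=1.6,beta=20))
E
```

```text
time_s: 7.9
eef_pos: [0.4354, 0.2764, 0.0202]
eef_rot: [-0.0, 0.999, -0.038, 0.0]
wrist_force: [0.4, 0.5, -0.6]
opening: 0.999
grasp_force: 0.0
time_s: 9.15
eef_pos: [0.4356, 0.2767, 0.0204]
eef_rot: [-0.0, 0.999, -0.038, 0.0]
wrist_force: [-0.0, 4.3, 5.3]
opening: 0.202
grasp_force: 58.5
```

```bash
python3 -m pendant '[[0,0,0.02,0,0,0],[0,0,0.04,0,0,0],[0,0,0.07,0,0,0],[0,0,0.08,0,0,0],[0,0,0.08,0,0,0],[0,0,0.08,0,0,0],[0,0,0.07,0,0,0],[0,0,0.04,0,0,0],[0,0,0.02,0,0,0],[0,0,0,0,0,0]]';python3 -m pendant '[[0,-0.05,0,0,0,0],[0.01,-0.12,0,0,0,0],[0.02,-0.18,0,0,0,-0.004],[0.03,-0.2,0,0,0,-0.004],[0.03,-0.2,0,0,0,-0.004],[0.03,-0.2,0,0,0,-0.004],[0.02,-0.18,0,0,0,-0.004],[0.02,-0.12,0,0,0,-0.002],[0.004,-0.07,0,0,0,0],[0,-0.007,0,0,0,0]]'; python3 - <<'E'
from bench import camera
from h import *
c=camera('side');pickle.dump(c,open('side5.pkl','wb'));s=c['color']
t=camera('top');pickle.dump(t,open('top5.pkl','wb'))
a=cv2.resize(s[140:260,260:360],(500,600),interpolation=cv2.INTER_CUBIC)
b=cv2.resize(t['color'][200:320,230:290],(300,600),interpolation=cv2.INTER_CUBIC)
cv2.imwrite('pics/s5.png',np.hstack([cv2.convertScaleAbs(a,alpha=1.2,beta=10),b]))
E
```

```text
time_s: 10.45
eef_pos: [0.4352, 0.2763, 0.12]
eef_rot: [0.0, 0.999, -0.038, -0.0]
wrist_force: [-0.6, 0.6, -0.4]
opening: 0.197
grasp_force: 57.5
time_s: 11.7
eef_pos: [0.4678, 0.0103, 0.1198]
eef_rot: [-0.0, 0.998, -0.056, -0.0]
wrist_force: [0.1, 0.4, -0.5]
opening: 0.196
grasp_force: 57.6
```

View pics/s5.png

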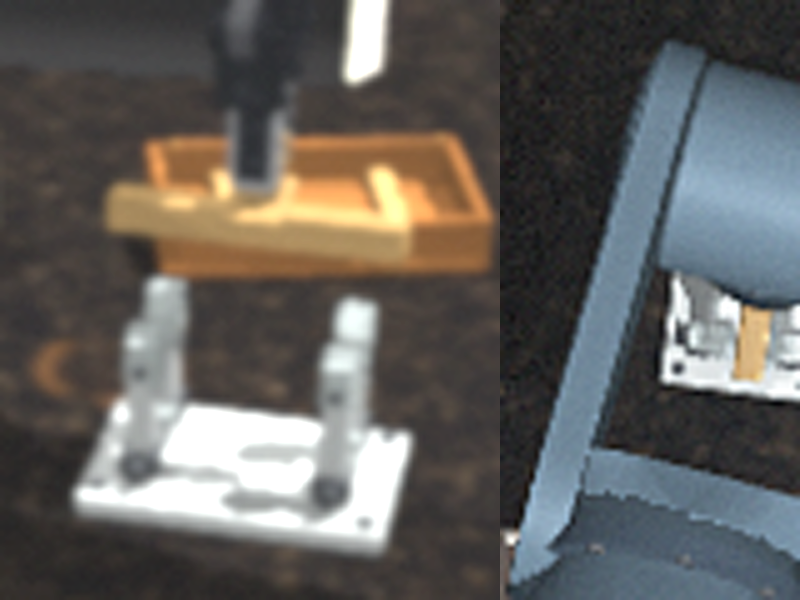

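```bash
cat >>fit.py <<'E'
print('---')
s5=load('side5.pkl');t5=load('top5.pkl')
sp=(np.array([(106,232),(410,259)],float)+.5)/5-.5+[260,140]
for z in(.125,.1296,.134):
    fit('bar side z%.3f'%z,[(s5,sp,[[.065,.008,z-.008],[-.065,.008,z-.008]])],[.47,.01,-.1])
tp=(np.array([(735,378),(767,381)],float)-[500,0]+.5)/5-.5+[230,200]
w=back(t5,tp,[.1376]*2);print('bar end',w.round(4),'mid',w.mean(0).round(4))
gp=(np.array([(662,382)],float)-[500,0]+.5)/5-.5+[230,200];print('gauge corner now',back(t5,gp,[.01]),'before',back(t,gt[3:],[.01]))
# gauge side: base top corners
gs=(np.array([(410,432),(388,545),(80,490)],float)+.5)/5-.5+[260,140]
fit('gauge side',[(s5,gs[[0]],gm[[2]])],[.4678,.013,-.108]) if 0 else None
for nm,P,q in zip('RB RF LF'.split(),gs,gm[[2,3,0]]): print(nm,P-proj(s5,[[.4678+q[0]*np.cos(-.1084)-q[1]*np.sin(-.1084),.013+q[0]*np.sin(-.1084)+q[1]*np.cos(-.1084),.01]])[0])
E
python3 fit.py|sed -n '/---/,$p'
```

```text
---
bar side z0.125 [ 0.4657  0.0033 -0.0453] res [ 0.6  0.2 -0.6 -0.1]
bar side z0.130 [ 0.4652  0.0122 -0.0481] res [ 0.4  0.1 -0.4 -0.1]
bar side z0.134 [ 0.4648  0.0207 -0.0511] res [ 0.1  0.  -0.1 -0. ]
bar end [[0.4036 0.024  0.1376]
 [0.4024 0.0074 0.1376]] mid [0.403  0.0157 0.1376]
gauge corner now [[0.40451544 0.06480775 0.01      ]] before [[0.40415321 0.06515434 0.01      ]]
RB [0.91339022 0.9545329 ]
RF [1.82539834 2.86823883]
LF [1.23362789 0.07283254]
```

```bash
python3 - <<'E'
from h import *
t0=load('top0.pkl');t5=load('top5.pkl')
im=t5['color'].astype(float); sat=np.clip(im[:,:,2]-im[:,:,0],0,None)-0
P=[]
for v in range(262,276):
    w=np.clip(sat[v,272:290]-30,0,None)
    if w.sum()>0: P.append(((w*np.arange(272,290)).sum()/w.sum(),v,w.sum()/max(w.max(),1)))
P=np.array(P);print(P.round(2).tolist())
W=back(t5,P[:,:2],np.full(len(P),.1376));print('bar centreline',W[:,:2].round(4).tolist());k=np.polyfit(W[1:-1,0],W[1:-1,1],1);print('slope',k[0],'y at x=.4678',np.polyval(k,.4678),'y at .4032',np.polyval(k,.4032))
g=cv2.GaussianBlur(t0['color'],(3,3),0).min(2).astype(float)
for side in 'LR':
    Q=[]
    for v in range(235,272):
        r=g[v];u=np.arange(258,280) if side=='L' else np.arange(304,284,-1)
        a=r[u]; j=np.argmax(a>100)
        if j>0: Q.append((u[j-1]+(u[j]-u[j-1])*(100-a[j-1])/(a[j]-a[j-1]),v))
    Q=np.array(Q);W=back(t0,Q,np.full(len(Q),.01))
    k=np.polyfit(W[:,0],W[:,1],1)
    r=W[:,1]-np.polyval(k,W[:,0]);m=abs(r)<.002;k=np.polyfit(W[m,0],W[m,1],1)
    print('gauge',side,'slope',k[0],'y at .4678',np.polyval(k,.4678),m.sum(),np.std(W[m,1]-np.polyval(k,W[m,0])))
E
```

```text
[[280.57, 262.0, 4.44], [280.7, 263.0, 5.06], [280.52, 264.0, 5.42], [280.4, 265.0, 5.47], [280.45, 266.0, 5.39], [280.33, 267.0, 5.3], [280.09, 268.0, 5.47], [279.88, 269.0, 5.27], [279.72, 270.0, 5.03], [279.51, 271.0, 5.48], [279.37, 272.0, 5.34], [279.34, 273.0, 5.16], [279.17, 274.0, 4.92], [279.35, 275.0, 4.34]]
bar centreline [[0.4382, 0.0144], [0.4356, 0.014], [0.433, 0.0144], [0.4304, 0.0147], [0.4277, 0.0145], [0.4251, 0.0148], [0.4225, 0.0153], [0.4199, 0.0158], [0.4173, 0.0162], [0.4147, 0.0167], [0.4121, 0.017], [0.4095, 0.017], [0.4069, 0.0174], [0.4043, 0.0169]]
slope -0.12452172388828434 y at x=.4678 0.009855349965311323 y at .4032 0.017899453328494484
gauge L slope -0.11160989681443573 y at .4678 0.05838713611405146 31 0.0006100723092997114
gauge R slope -0.11131130473769445 y at .4678 -0.031940932053954346 37 0.00023934118693458268
```

Top-view line fits give the gauge a yaw of −0.111 with its centre at y=0.0132. The bar's yaw is about −0.112 with its centre at y≈0.0105. I'll shift +2.6 mm in y and go down to the lead-in.

```bash
python3 -m pendant '[[0,0.013,0,0,0,0],[0,0,-0.02,0,0,0],[0,0,-0.03,0,0,0],[0,0,-0.03,0,0,0],[0,0,-0.03,0,0,0],[0,0,-0.02,0,0,0],[0,0,-0.015,0,0,0],[0,0,-0.01,0,0,0],[0,0,-0.005,0,0,0],[0,0,0,0,0,0]]';python3 -m pendant '[[0,0,-0.005,0,0,0],[0,0,-0.005,0,0,0],[0,0,-0.005,0,0,0],[0,0,-0.005,0,0,0],[0,0,-0.005,0,0,0],[0,0,-0.005,0,0,0],[0,0,-0.005,0,0,0],[0,0,-0.005,0,0,0],[0,0,-0.005,0,0,0],[0,0,0,0,0,0]]'
```

```text
time_s: 13.05
eef_pos: [0.4682, 0.0135, 0.0881]
eef_rot: [0.0, 0.998, -0.056, 0.0]
wrist_force: [-1.1, 0.3, -0.7]
opening: 0.2
grasp_force: 57.6
time_s: 14.3
eef_pos: [0.468, 0.0136, 0.079]
eef_rot: [-0.0, 0.998, -0.056, -0.0]
wrist_force: [-1.0, 0.1, -1.1]
opening: 0.195
grasp_force: 57.6
```

```bash
python3 -m pendant '[[0,0,-0.004,0,0,0],[0,0,-0.004,0,0,0],[0,0,-0.004,0,0,0],[0,0,-0.004,0,0,0],[0,0,-0.004,0,0,0],[0,0,-0.004,0,0,0],[0,0,-0.003,0,0,0],[0,0,-0.003,0,0,0],[0,0,0,0,0,0],[0,0,0,0,0,0]]'
```

```text
time_s: 15.55
eef_pos: [0.4681, 0.0135, 0.0731]
eef_rot: [-0.0, 0.998, -0.056, 0.0]
wrist_force: [-0.1, 0.2, -1.5]
opening: 0.198
grasp_force: 57.6
```

```bash
python3 -m pendant '[[0,0,-0.004,0,0,0],[0,0,-0.004,0,0,0],[0,0,-0.004,0,0,0],[0,0,-0.004,0,0,0],[0,0,-0.004,0,0,0],[0,0,-0.004,0,0,0],[0,0,-0.003,0,0,0],[0,0,-0.003,0,0,0],[0,0,0,0,0,0],[0,0,0,0,0,0]]'
```

```text
time_s: 16.8
eef_pos: [0.4682, 0.0135, 0.0671]
eef_rot: [0.0, 0.998, -0.056, 0.0]
wrist_force: [0.4, -0.4, -0.8]
opening: 0.195
grasp_force: 57.6
```

```bash
python3 - <<'E'
from bench import camera,ctrl
from h import *
print(ctrl.get_obs()['wrist_force'],ctrl.get_obs()['torque'])
c=camera('side');pickle.dump(c,open('side6.pkl','wb'));s=c['color']
cv2.imwrite('pics/s6.png',cv2.convertScaleAbs(cv2.resize(s[150:260,265:355],(490,600),interpolation=cv2.INTER_CUBIC),alpha=1.2,beta=10))
E
```

```text
[ 0.40872675 -0.42569138 -0.78142544] [-0.01139596 -0.01906205 -0.02097143]
```

View pics/s6.png

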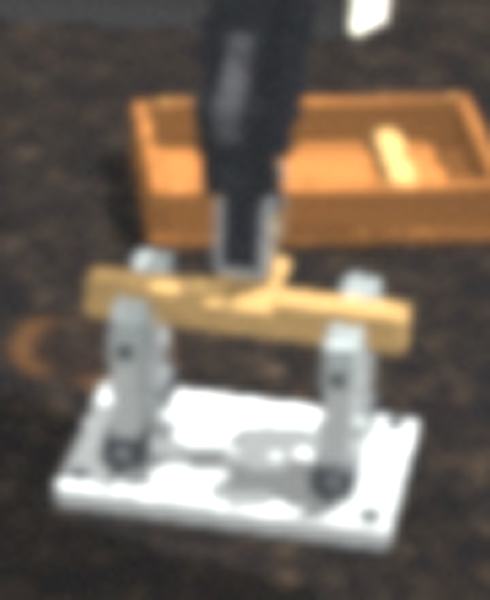

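The bar sits across both slots with no contact force. Continuing.

```bash
python3 -m pendant '[[0,0,-0.01,0,0,0],[0,0,-0.01,0,0,0],[0,0,-0.01,0,0,0],[0,0,-0.01,0,0,0],[0,0,-0.01,0,0,0],[0,0,-0.01,0,0,0],[0,0,-0.01,0,0,0],[0,0,-0.01,0,0,0],[0,0,-0.01,0,0,0],[0,0,0,0,0,0]]'; python3 -m pendant '[[0,0,-0.005,0,0,0],[0,0,-0.005,0,0,0],[0,0,-0.005,0,0,0],[0,0,-0.005,0,0,0],[0,0,-0.005,0,0,0],[0,0,-0.005,0,0,0],[0,0,-0.005,0,0,0],[0,0,-0.005,0,0,0],[0,0,0,0,0,0],[0,0,0,0,0,0]]'
```

```text
time_s: 18.1
eef_pos: [0.468, 0.0136, 0.0489]
eef_rot: [-0.0, 0.998, -0.056, -0.0]
wrist_force: [0.1, -0.5, -1.0]
opening: 0.201
grasp_force: 57.6
time_s: 19.35
eef_pos: [0.4681, 0.0136, 0.0411]
eef_rot: [-0.0, 0.998, -0.056, -0.0]
wrist_force: [-0.6, 0.3, -0.2]
opening: 0.195
grasp_force: 57.6
```

```bash
python3 -m pendant '[[0,0,-0.003,0,0,0],[0,0,-0.003,0,0,0],[0,0,-0.003,0,0,0],[0,0,-0.003,0,0,0],[0,0,-0.003,0,0,0],[0,0,-0.003,0,0,0],[0,0,-0.002,0,0,0],[0,0,0,0,0,0],[0,0,0,0,0,0],[0,0,0,0,0,0]]'
```

```text
time_s: 20.6
eef_pos: [0.4682, 0.0136, 0.0371]
eef_rot: [0.0, 0.998, -0.056, 0.0]
wrist_force: [-0.2, 0.0, -0.3]
opening: 0.197
grasp_force: 57.6
```

```bash
python3 -m pendant '[[0,0,-0.003,0,0,0],[0,0,-0.003,0,0,0],[0,0,-0.003,0,0,0],[0,0,-0.003,0,0,0],[0,0,-0.003,0,0,0],[0,0,0,0,0,0],[0,0,0,0,0,0],[0,0,0,0,0,0],[0,0,0,0,0,0],[0,0,0,0,0,0]]'
```

```text
time_s: 21.85
eef_pos: [0.4682, 0.0135, 0.0341]
eef_rot: [-0.0, 0.998, -0.056, 0.0]
wrist_force: [-0.6, 1.2, -0.9]
opening: 0.199
grasp_force: 57.6
```

```bash
python3 -m pendant '[[0,0,-0.003,0,0,0],[0,0,-0.003,0,0,0],[0,0,-0.003,0,0,0],[0,0,-0.003,0,0,0],[0,0,-0.003,0,0,0],[0,0,0,0,0,0],[0,0,0,0,0,0],[0,0,0,0,0,0],[0,0,0,0,0,0],[0,0,0,0,0,0]]'
```

```text
time_s: 23.1
eef_pos: [0.4681, 0.0135, 0.0311]
eef_rot: [-0.0, 0.998, -0.056, 0.0]
wrist_force: [-0.5, -0.6, 0.6]
opening: 0.197
grasp_force: 57.6
```

```bash
python3 -c "
from bench import ctrl
print(ctrl.get_obs()['wrist_force'])"
```

```text
[-0.46422562 -0.57293447  0.62571043]
```

```bash
python3 -m pendant '[[0,0,-0.003,0,0,0],[0,0,-0.003,0,0,0],[0,0,-0.003,0,0,0],[0,0,-0.003,0,0,0],[0,0,-0.002,0,0,0],[0,0,0,0,0,0],[0,0,0,0,0,0],[0,0,0,0,0,0],[0,0,0,0,0,0],[0,0,0,0,0,0]]'
```

```text
time_s: 24.35
eef_pos: [0.4681, 0.0135, 0.0283]
eef_rot: [-0.0, 0.998, -0.056, 0.0]
wrist_force: [0.1, 0.3, -0.8]
opening: 0.196
grasp_force: 57.6
```

```bash
python3 -m pendant '[[0,0,-0.003,0,0,0],[0,0,-0.003,0,0,0],[0,0,-0.003,0,0,0],[0,0,-0.003,0,0,0],[0,0,-0.002,0,0,0],[0,0,0,0,0,0],[0,0,0,0,0,0],[0,0,0,0,0,0],[0,0,0,0,0,0],[0,0,0,0,0,0]]'
```

```text
time_s: 25.6
eef_pos: [0.4681, 0.0136, 0.0255]
eef_rot: [-0.0, 0.998, -0.056, -0.0]
wrist_force: [-0.6, -0.4, -0.8]
opening: 0.2
grasp_force: 57.6
```

```bash
python3 -m pendant '[[0,0,-0.003,0,0,0],[0,0,-0.003,0,0,0],[0,0,-0.003,0,0,0],[0,0,-0.003,0,0,0],[0,0,-0.002,0,0,0],[0,0,0,0,0,0],[0,0,0,0,0,0],[0,0,0,0,0,0],[0,0,0,0,0,0],[0,0,0,0,0,0]]'
```

```text
time_s: 26.85
eef_pos: [0.4682, 0.0136, 0.023]
eef_rot: [0.0, 0.998, -0.056, 0.0]
wrist_force: [-2.0, 0.3, 5.4]
opening: 0.199
grasp_force: 58.1
```

```bash
python3 -m pendant '[[0,0,-0.002,0,0,0],[0,0,-0.002,0,0,0],[0,0,-0.002,0,0,0],[0,0,-0.002,0,0,0],[0,0,0,0,0,0],[0,0,0,0,0,0],[0,0,0,0,0,0],[0,0,0,0,0,0],[0,0,0,0,0,0],[0,0,0,0,0,0]]'
```

```text
time_s: 28.1
eef_pos: [0.4683, 0.0136, 0.0218]
eef_rot: [0.0, 0.998, -0.055, 0.0]
wrist_force: [-3.7, 1.4, 10.6]
opening: 0.202
grasp_force: 58.5
```

```bash
python3 -m pendant '[[0,0,-0.002,0,0,0],[0,0,-0.002,0,0,0],[0,0,-0.002,0,0,0],[0,0,0,0,0,0],[0,0,0,0,0,0],[0,0,0,0,0,0],[0,0,0,0,0,0],[0,0,0,0,0,0],[0,0,0,0,0,0],[0,0,0,0,0,0]]'; python3 - <<'E'
from bench import camera,ctrl
from h import *
o=ctrl.get_obs();print(o['wrist_force'],o['torque'])
c=camera('side');pickle.dump(c,open('side7.pkl','wb'));s=c['color']
cv2.imwrite('pics/s7.png',cv2.convertScaleAbs(cv2.resize(s[150:260,265:355],(490,600),interpolation=cv2.INTER_CUBIC),alpha=1.2,beta=10))
E
```

```text
time_s: 29.35
eef_pos: [0.4683, 0.0136, 0.0209]
eef_rot: [0.0, 0.998, -0.055, 0.0]
wrist_force: [-5.1, 1.6, 12.7]
opening: 0.199
grasp_force: 58.8
[-5.08175202  1.60150768 12.69426579] [ 0.21229917  0.95509775 -0.02238612]
```

```bash
python3 - <<'E'
from h import *
for f in('side5','side6','side7'):
    c=load(f+'.pkl');im=c['color'].astype(int);m=((im[:,:,2]-im[:,:,0])>45)&(im[:,:,2]>110)
    # top silhouette of left and right overhanging ends and lower edge per column
    y0=170 if f!='side7' else 190
    out=[]
    for u in list(range(281,286))+list(range(334,341)):
        v=[k for k in range(y0,245) if m[k,u]]
        out.append((u,min(v),max(v),len(v)) if v else (u,))
    print(f,out)
E
```

```text
side5 [(281,), (282, 178, 184, 7), (283, 177, 185, 9), (284, 177, 185, 9), (285, 177, 185, 9), (334, 170, 192, 23), (335, 170, 192, 23), (336, 170, 193, 24), (337, 170, 193, 24), (338, 170, 193, 23), (339, 172, 193, 22), (340, 173, 193, 21)]
side6 [(281, 201, 206, 6), (282, 199, 207, 9), (283, 199, 207, 9), (284, 199, 206, 8), (285, 199, 204, 6), (334, 170, 213, 31), (335, 170, 213, 32), (336, 170, 213, 33), (337, 170, 214, 33), (338, 172, 213, 30), (339, 172, 213, 31), (340, 173, 209, 25)]
side7 [(281, 218, 224, 7), (282, 217, 224, 8), (283, 217, 224, 8), (284, 217, 223, 7), (285,), (334, 190, 231, 12), (335, 190, 231, 12), (336, 190, 231, 12), (337, 190, 228, 9), (338, 190, 226, 7), (339, 190, 225, 6), (340, 190, 193, 4)]
```

```bash
python3 -m pendant '[[0,0,0,0,0,0],[0,0,0,0,0,0],[0,0,0,0,0,0],[0,0,0,0,0,0],[0,0,0,0,0,0],[0,0,0,0,0,0],[0,0,0,0,0,0],[0,0,0,0,0,0],[0,0,0,0,0,0],[0,0,0,0,0,0]]'
python3 -m pendant '[[0,0,0.005,0,0,0],[0,0,0.008,0,0,0],[0,0,0.01,0,0,0],[0,0,0.012,0,0,0],[0,0,0.012,0,0,0],[0,0,0.01,0,0,0],[0,0,0.01,0,0,0],[0,0,0.01,0,0,0],[0,0,0.01,0,0,0],[0,0,0,0,0,0]]'
```

```text
time_s: 30.65
eef_pos: [0.4683, 0.0136, 0.0209]
eef_rot: [0.0, 0.998, -0.055, 0.0]
wrist_force: [-4.8, 1.4, 14.4]
opening: 0.201
grasp_force: 58.8
time_s: 31.9
eef_pos: [0.4683, 0.0135, 0.0375]
eef_rot: [0.0, 0.998, -0.056, 0.0]
wrist_force: [-0.4, 0.1, -0.7]
opening: 0.195
grasp_force: 57.6
```

```bash
python3 -m pendant '[[0,0,0.01,0,0,0],[0,0,0.01,0,0,0],[0,0,0.01,0,0,0],[0,0,0.01,0,0,0],[0,0,0.01,0,0,0],[0,0,0.01,0,0,0],[0,0,0.01,0,0,0],[0,0,0.01,0,0,0],[0,0,0.01,0,0,0],[0,0,0,0,0,0]]'
```

```text
time_s: 33.15
eef_pos: [0.4683, 0.0135, 0.0555]
eef_rot: [0.0, 0.998, -0.056, 0.0]
wrist_force: [0.5, -0.1, -1.3]
opening: 0.198
grasp_force: 57.6
```

```bash
python3 -m pendant '[[0,0,0.012,0,0,0],[0,0,0.015,0,0,0],[0,0,0.02,0,0,0],[0,0,0.02,0,0,0],[0,0,0.02,0,0,0],[0,0,0.03,0,0,0],[0,0,0.06,0,0,0],[0,0,0.08,0,0,0],[0,0,0.06,0,0,0],[0,0,0.01,0,0,0]]'
```

```text
time_s: 34.4
eef_pos: [0.4691, 0.0133, 0.1222]
eef_rot: [0.0, 0.998, -0.056, 0.001]
wrist_force: [1.0, -0.2, -0.8]
opening: 0.201
grasp_force: 57.6
```

```bash
python3 -m pendant '[[0,-0.05,0,0,0,0],[-0.01,-0.12,0,0,0,0.02],[-0.01,-0.17,0,0,0,0.026],[-0.02,-0.2,0,0,0,0.03],[-0.02,-0.2,0,0,0,0.03],[-0.01,-0.2,0,0,0,0.03],[-0.01,-0.17,0,0,0,0.03],[-0.01,-0.12,0,0,0,0.02],[0,-0.06,0,0,0,0],[0,-0.008,0,0,0,0]]'
python3 -m pendant '[[0,0,-0.03,0,0,0],[0,0,-0.05,0,0,0],[0,0,-0.06,0,0,0],[0,0,-0.06,0,0,0],[0,0,-0.06,0,0,0],[0,0,-0.05,0,0,0],[0,0,-0.03,0,0,0],[0,0,-0.02,0,0,0],[0,0,-0.01,0,0,0],[0,0,0,0,0,0]]'; python3 - <<'E'
from bench import camera
from h import *
c=camera('side');pickle.dump(c,open('side8.pkl','wb'));s=c['color']
t=camera('top');pickle.dump(t,open('top8.pkl','wb'))
a=cv2.resize(s[130:210,270:370],(500,400),interpolation=cv2.INTER_CUBIC)
b=cv2.resize(t['color'][220:300,340:400],(300,400),interpolation=cv2.INTER_CUBIC)
cv2.imwrite('pics/s8.png',np.hstack([a,b]))
E
```

```text
time_s: 35.65
eef_pos: [0.4497, -0.2464, 0.1202]
eef_rot: [-0.0, 0.996, 0.09, -0.0]
wrist_force: [0.4, 2.2, -1.1]
opening: 0.198
grasp_force: 57.7
time_s: 36.9
eef_pos: [0.4502, -0.2461, 0.0468]
eef_rot: [0.0, 0.996, 0.09, 0.0]
wrist_force: [-0.8, -0.1, -0.9]
opening: 0.2
grasp_force: 57.7
```

View pics/s8.png

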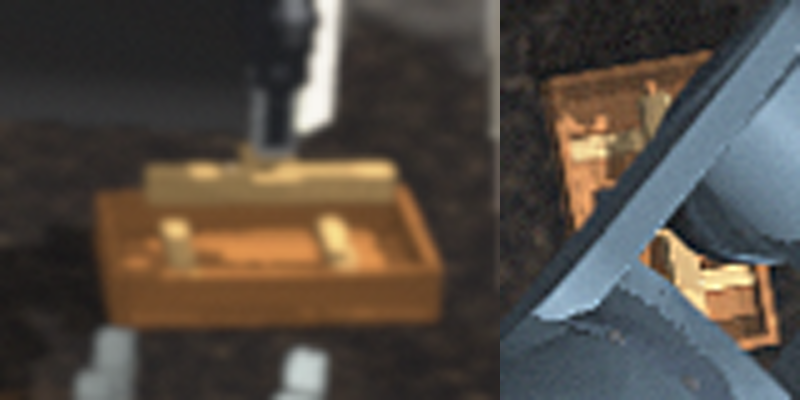

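The bar is level over the tray and parallel with it: bar at (145–395, 185), battens at (177,245) and (335,240). Lowering.

```bash
python3 -m pendant '[[0,0,-0.02,0,0,0],[0,0,-0.03,0,0,0],[0,0,-0.03,0,0,0],[0,0,-0.025,0,0,0],[0,0,-0.02,0,0,0],[0,0,-0.01,0,0,0],[0,0,-0.01,0,0,0],[0,0,-0.005,0,0,0],[0,0,-0.005,0,0,0],[0,0,0,0,0,0]]'
```

```text
time_s: 38.25
eef_pos: [0.4501, -0.246, 0.0157]
eef_rot: [-0.0, 0.996, 0.09, 0.0]
wrist_force: [-0.2, 0.1, -1.3]
opening: 0.202
grasp_force: 57.7
```

```bash
python3 -m pendant '[[0,0,-0.002,0,0,0],[0,0,-0.002,0,0,0],[0,0,-0.002,0,0,0],[0,0,-0.002,0,0,0],[0,0,-0.002,0,0,0],[0,0,0,0,0,0],[0,0,0,0,0,0],[0,0,0,0,0,0],[0,0,0,0,0,0],[0,0,0,0,0,0]]'
```

```text
time_s: 39.5
eef_pos: [0.4501, -0.246, 0.0137]
eef_rot: [-0.0, 0.996, 0.09, -0.0]
wrist_force: [-0.5, 0.5, -0.3]
opening: 0.2
grasp_force: 57.7
```

```bash
python3 -m pendant '[[0,0,-0.002,0,0,0],[0,0,-0.002,0,0,0],[0,0,-0.002,0,0,0],[0,0,-0.001,0,0,0],[0,0,0,0,0,0],[0,0,0,0,0,0],[0,0,0,0,0,0],[0,0,0,0,0,0],[0,0,0,0,0,0],[0,0,0,0,0,0]]'
```

```text
time_s: 40.75
eef_pos: [0.4501, -0.2461, 0.0124]
eef_rot: [0.0, 0.996, 0.09, 0.0]
wrist_force: [-0.2, 1.3, 3.2]
opening: 0.196
grasp_force: 58.3
```

```bash
python3 -m pendant '[[0,0,0,0,0,0],[0,0,0,0,0,0],[0,0,0,0,0,0],[0,0,0,0,0,0],[0,0,0,0,0,0],[0,0,0.01,0,0,0],[0,0,0.02,0,0,0],[0,0,0.03,0,0,0],[0,0,0.04,0,0,0],[0,0,0.04,0,0,0]]' 0
python3 -m pendant '[[0,0,0.05,0,0,0],[0,0,0.08,0,0,0],[0,0,0.1,0,0,0],[0,0,0.12,0,0,0],[0,0,0.12,0,0,0],[0,0,0.1,0,0,0],[0,0,0.08,0,0,0],[0,0,0.05,0,0,0],[0,0,0,0,0,0],[0,0,0,0,0,0]]'; python3 - <<'E'
from bench import camera
from h import *
s=camera('side');pickle.dump(s,open('side9.pkl','wb'));t=camera('top')
im=s['color'].astype(int)
# bar-coloured pixels (brighter, yellower than tray) rows/cols in tray area
m=((im[:,:,2]-im[:,:,0])>30)&(im[:,:,1]>0.72*im[:,:,2])&(im[:,:,2]>120)
cols=np.arange(285,362)
print([(u,*(lambda v:(v.min(),v.max()) if len(v) else ())(np.where(m[150:197,u])[0]+150)) for u in cols[::4]])
# predicted: knob top, bar end near-top corners
a=.181;r=lambda x,y,z:[.4494+x*np.cos(a)-y*np.sin(a),-.2461+x*np.sin(a)+y*np.cos(a),z]
print('pred L,R near-top, knob top L,R',proj(s,[r(.065,.008,.03),r(-.065,.008,.03),r(.01,.009,.063),r(-.01,.009,.063)]).round(1).tolist())
cv2.imwrite('pics/s9.png',s['color'])
E
```

```text
time_s: 42.0
eef_pos: [0.4503, -0.2462, 0.0411]
eef_rot: [0.0, 0.996, 0.09, 0.0]
wrist_force: [0.3, -0.7, -0.1]
opening: 0.498
grasp_force: 0.0
time_s: 43.25
eef_pos: [0.4497, -0.2457, 0.1795]
eef_rot: [-0.001, 0.996, 0.09, -0.0]
wrist_force: [-0.1, -0.2, 0.0]
opening: 0.503
grasp_force: 0.0
[(np.int64(285),), (np.int64(289),), (np.int64(293),), (np.int64(297),), (np.int64(301), np.int64(174), np.int64(182)), (np.int64(305), np.int64(173), np.int64(184)), (np.int64(309), np.int64(174), np.int64(184)), (np.int64(313), np.int64(174), np.int64(182)), (np.int64(317), np.int64(170), np.int64(182)), (np.int64(321), np.int64(163), np.int64(182)), (np.int64(325), np.int64(163), np.int64(182)), (np.int64(329), np.int64(173), np.int64(181)), (np.int64(333), np.int64(173), np.int64(181)), (np.int64(337), np.int64(173), np.int64(183)), (np.int64(341), np.int64(173), np.int64(183)), (np.int64(345), np.int64(173), np.int64(181)), (np.int64(349),), (np.int64(353),), (np.int64(357),), (np.int64(361),)]
pred L,R near-top, knob top L,R [[298.4, 176.5], [347.1, 175.7], [319.7, 164.9], [327.3, 164.8]]
```

The segmented bar spans columns 300–347 and is level, with its knob up at columns 319–327. That matches the predicted pose on the battens.

```bash
python3 -c "
from bench import ctrl
print(ctrl.hand_in())"
```

```text
the job is handed in; nothing more can be done
None
```

I handed the job in with no verdict returned: the bar passed the go gap, was held on the no-go jaws at about 13–14 N for over a second, and now lies released, level and knob up on the tray battens (last robot clock reading about 43 of 67 s).

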